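# Lock a quarter-turn clamp stud in a sprung T-slot rail

### The arm

A 6-joint arm with a two-finger parallel gripper is mounted at the origin on a cart in front of the work surface, level with it; the furniture and walls round the work are solid. World frame = base frame: x ahead of the robot, y to its left, z up, the work surface at z = 0. Lengths are in m, angles in rad, forces in N, time in s.
With the tool pointing down it reaches from about 0.225 to 0.875 m from the base axis. Payload 3.4 kg.
Tool frame: the origin (TCP) lies midway between the tips of the shut fingers; the grasp point (between the pads) lies 19 mm behind it (manip.tcp_to_grasp is the distance from the TCP to the grasp point, in m); x points along the fingers, y is the direction in which the jaws open and shut, and the axes are right-handed (so a half turn about x gives the same grasp; the last joint's range is limited). The gripper opens to 85 mm and grips with 20 to 120 N. Pads are 22 mm wide; open, the fingers measure 114 mm over their backs; the gripper's body (76 mm by 85 mm) begins 54 mm behind the grasp point. The pads swing forward as they close: fully open they stand 13 mm farther back than shut.
Start: joints at [-1.305, 0.276, 1.505, -0, 1.361, -0.121], TCP at [0.217, -0.533, 0.231] pointing down, gripper open.
Joint ranges: [-2.89, 2.89], [-0.75, 2.08], [0.22, 2.7], [-1.18, 4.32], [0.11, 2.71], [-2.7, 2.7]. Speed limits (rad/s): [2.57, 2.57, 3.14, 3.14, 3.14, 3.14].

### API

Orientations are given as a unit quaternion [w, x, y, z].
In Python, from rig import readout, eyes, job, manip gives the robot as it stands. The module is installed in compiled form; this text tells all that it offers.
- The arm moves only by the tool carry_out, never from a script. Its argument "deltas" is one flat list of numbers, 7 for each row, row after row: the shift along the tool's x, y, z scaled (see below), then the turn, a rotation vector about the tool's x, y, z scaled (see below), then the opening, from -1 (shut) to 1 (fully open). In form: [dx, dy, dz, ax, ay, az, grip, dx, dy, dz, ax, ay, az, grip, ...]. A call has 1 to 10 rows; each row shifts and turns the commanded pose from where the row before left it, along the tool's axes as they then stand; what a row does not reach is not made up. The controller multiplies each number of a shift by 60 mm and each number of a turn by 4 degrees. A row lasts 1/8 s, in which the tool goes at most 62.5 mm and 10.7 degrees, less where a joint would pass 70% of its speed; a pose out of reach is approached as far as the arm can. A call with a number of a shift or a turn outside -1 to 1 is refused whole. A call with a gripper value outside its range is refused whole. The fingers move at their own pace and stop on an object; "newtons" is the grip in N (left out, the last holds). Time passes only in rows, so rows that do not move let the fingers close. It gives the time, the measured TCP pose, the force and the opening at its end, in the units of the state.
- readout.get_state(): the state, without advancing time (a new reading comes with each control period).
- eyes.get_image(name): name is "side" or "top"; returns a dict with "color" (384x512x3 uint8, red, green, blue), "z_map" (384x512 float32, m along the optical axis (not along the pixel's ray), 0 where there is no reading), "mtx" (3x3 intrinsics, pixels), "distortion" ([k1, k2, p1, p2, k3] as OpenCV has them; the pictures are not rectified), "origin" and "orientation" of the camera in the world. Camera axes: x right, y down, z forward; pixel columns grow to the right and rows downward; lengths in m; the calibration is good to about 2 mm. A picture is of the moment at which its call begins.
- job.sign_off(): hands the job in, once; it reports no verdict.
The state is a dict: "clock": time; "qpos": joint angles; "qd": joint speeds; "effort": joint torques, N m; "position": TCP position; "ee_rot": TCP orientation; "contact_force": force on the tool from outside, world axes, zero at the start; "moment": the same for the moment, N m; "width": finger opening in m.
Only numpy, scipy, OpenCV 4.12 (cv2) and the standard library are available. Lean on these libraries where they do the work, as an engineer would, in place of code of your own. Each camera call takes 0.05 s, during which the arm holds its last target.

### The job

Take the red-handled clamp stud out of its grey parking block, lower its T-head through the wide opening of the aluminium T-slot rail, slide it along the slot against the orange sprung slider until the slider is hard against its stop, and there turn it a quarter turn (either way). Then let the spring bring it gently back on to its seat and let go, so that it stands locked crosswise in the slot with the slider pressing on it. Feel your way and never push the stud with more than about 25 N, and leave the parking block and the things lying around where they are.

Things in the scene. Friction and masses are not known exactly. Their poses are not given: they have to be found in the camera images.
- stud_grip (a point): Centre of the red grip blade of the loose clamp stud (0.1 to 0.17 kg, 60 mm tall, upright, bottom 43 mm below). Blade 34 mm long (x), 12 mm thick (y, grasp across it), 34 mm tall (z up). Below it a 12 mm round stem, 6 mm long, then a steel collar, 28 mm diameter, 6 mm thick (lower edge chamfered 2 mm), its underside 29 mm below this point.
- stud_head (a point): Centre of the stud's steel T-head, 39.5 mm below the blade's centre, same axes: 30 mm long (x, in line with the blade), 14 mm wide (y), 7 mm tall; the lowest 2.5 mm are stepped in by 1.5 mm in length and 1.2 mm in width a side. A neck, 9 mm diameter, 7 mm long, joins it to the collar.
- stand: Fixed grey parking block 76 (x) x 56 x 16 mm, origin at the centre of its underside. Through its middle goes a pocket 34 mm (x) by 19 mm (y). At the start the stud's head hangs in it, the collar resting on the block; lift 14 mm to come clear.
- rail: Fixed aluminium rail 180 x 56 x 20 mm, x along the slot to the slider (x -95 to +85 mm), origin on the underside. Under a 5 mm top is a cavity 11 mm high: 16.5 mm wide up to the shoulders at x -7.5 mm (head cannot turn), then a chamber 36 mm wide to x +29 mm, where the head turns. A black spring housing, top 27 mm over the bench, is on it from x 64 to 85 mm.
- rail_entry (a point): Centre of the entry opening in the rail's top plane (height 20 mm), rail axes: 34 mm (x) by 16.5 mm (y). From its end (17 mm on) the top has a slot 12.5 mm wide between lips: the neck passes, the head slides captured below. The collar rests on the top plane all along (blade centre then 29 mm above it); the head has 2 mm of play up and down.
- rail_stop (a point): Where the stud's axis is with the slider hard on its stop (rail x +11.2 mm, 71.2 mm from the entry's centre), in the rail's top plane, rail axes. The quarter turn is done here: only 2 mm short of it the head's corners still jam on the shoulders.
- rail_seat (a point): Where the axis of the locked stud is (rail x -0.5 mm, 11.7 mm back from the stop), in the top plane, rail axes: the spring presses the long flat side of the crosswise head against the chamber's shoulders.
- slider (a joint): Travel (m) along rail x of the sprung orange slider, 24 x 40 mm, top 25.5 mm over the bench; its steel tongue in the slot meets the stud's neck. 0 = free (stud axis 16.7 mm before the stop), 0.005 = stud on seat, 0.0167 = hard stop. Spring force 2 N when free, 3.3 N at the seat, 6.2 N at the stop, damping 40 N per m/s.
- heat_block (a point): Bystander, leave alone: finned heat sink 36 x 44 x 20 mm, this point at its centre.
- tape_amber (a point): Bystander, leave alone: roll of amber tape, 75 mm across, 19 mm high, this point at its centre.
- driver_torx (a point): Bystander, leave alone: screwdriver with a grey handle lying on the bench, 150 mm long (y), 18 mm high, this point at its centre.
- hex_key (a point): Bystander, leave alone: black hex key 26 x 82 x 5 mm lying on the bench, this point at its centre.
Things that resemble listed ones, but are neither listed nor needed, are in the scene too. Of the things that look like the part that bears stud_grip, the larger one is meant.

How it is judged:
By the outcome, as a careful person would: the job done as asked, in the order asked, and still so for the second after the job is handed in, with the robot touching nothing.
It also fails if it takes over 67 s, if anything falls off the work surface, if the arm or the gripper's body presses on something with over 40 N, if the wrist force passes 120 N, or if a joint passes its speed limit or range.

## Working session

There is one attempt and no reset: what is moved stays moved. The work goes in short steps, Python scripts to look and compute and a tool call to move; the robot and the scene stay as the last step left them, time stands still between calls to the robot, and variables do not carry over. Pictures are saved under pics/ and viewed, and the job is handed in when it is done.

Besides the shell and the picture viewer there is one more tool, called after "Call:" as name(argument=value, ...) on one line, values as JSON. carry_out: Moves the arm, as the interface text tells. Its arguments: {"type":"object","properties":{"deltas":{"type":"array"},"newtons":{"type":"number"}},"required":["deltas"]}

```bash
mkdir -p pics
python3 - <<'E'
from rig import readout, eyes, manip
import cv2, numpy as np, pickle
print(readout.get_state()); print(manip.tcp_to_grasp)
for n in("side","top"):
    d=eyes.get_image(n); pickle.dump(d,open(n+"0.pkl","wb"))
    cv2.imwrite(f"pics/{n}0.png",cv2.resize(d["color"][:,:,::-1],(800,600)))
    print(n,d["mtx"],d["distortion"],d["origin"],d["orientation"])
E
```

```text
{'clock': 0.0, 'qpos': array([-1.30502677e+00,  2.76612245e-01,  1.50614447e+00,  7.32698882e-06,
        1.36068635e+00, -1.20993910e-01]), 'qd': array([-0.00048825,  0.00047047,  0.00105451,  0.00120269,  0.00163636,
        0.00109627]), 'effort': array([ 1.48734907e-04, -4.16772544e+01, -2.45811403e+01,  3.66349639e-05,
        1.10732991e-02,  1.07401269e-05]), 'position': array([ 0.21674702, -0.53201433,  0.23042535]), 'ee_rot': array([-0.13523757, -0.69388129, -0.13654295,  0.69397087]), 'contact_force': array([-0.7943323 , -0.32520732,  0.14327671]), 'moment': array([-0.03248701,  0.03172339,  0.05848044]), 'width': 0.08546962761864653}
0.0187
side [[413.05016283   0.         254.77865722]
 [  0.         413.05016283 200.31117533]
 [  0.           0.           1.        ]] [-0.01132204  0.          0.          0.          0.        ] [-0.09745808  0.39556986  0.53115101] [ 0.25133137 -0.47983055  0.74321452 -0.39271792]
top [[446.26289178   0.         254.05914903]
 [  0.         446.26289178 199.85562992]
 [  0.           0.           1.        ]] [-0.0584091  0.         0.         0.         0.       ] [0.41595674 0.11936009 0.92272648] [ 0.03694402 -0.69603335  0.71566906 -0.04461508]
```

View pics/side0.png

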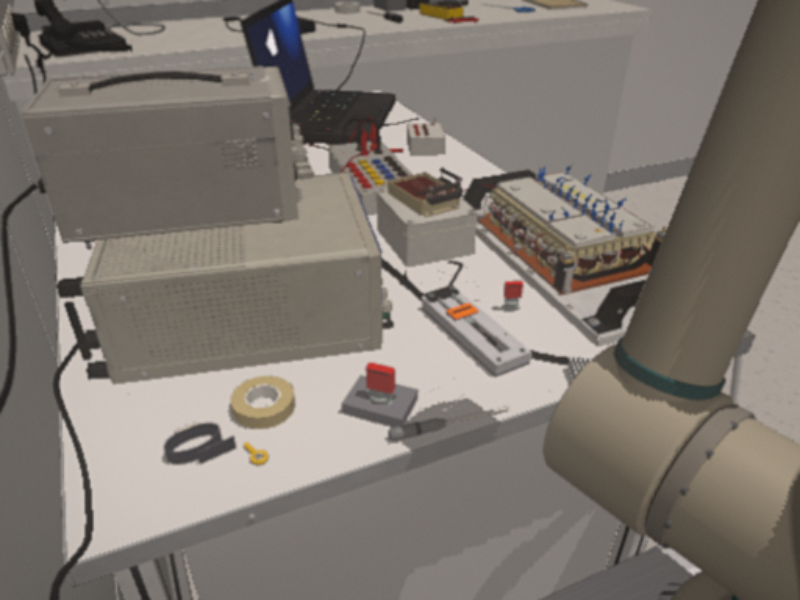

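View pics/top0.png

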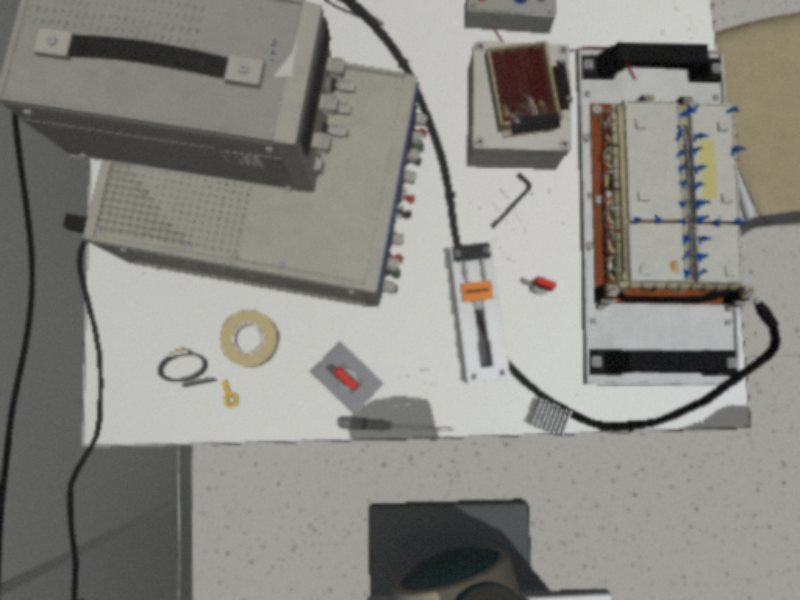

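```bash
cat > h.py <<'E'
import cv2, numpy as np, pickle
from scipy.spatial.transform import Rotation as R
def rot(q): return R.from_quat([q[1],q[2],q[3],q[0]]).as_matrix()
def ray(d,px):
    p=cv2.undistortPoints(np.array(px,float).reshape(-1,1,2),d["mtx"],np.array(d["distortion"],float)).reshape(-1,2)
    return np.c_[p,np.ones(len(p))]@rot(d["orientation"]).T
def plane(d,px,z):
    r=ray(d,px);o=np.array(d["origin"]); return o+r*((z-o[2])/r[:,2])[:,None]
def proj(d,P):
    M=rot(d["orientation"]).T; rv,_=cv2.Rodrigues(M); t=-M@np.array(d["origin"])
    return cv2.projectPoints(np.array(P,float).reshape(-1,1,3),rv,t,d["mtx"],np.array(d["distortion"],float))[0].reshape(-1,2)
E
python3 - <<'E'
from h import *
for n,bs in(("top",[(190,205,70,70),(275,150,85,100)]),("side",[(205,220,80,60),(260,160,90,85)])):
    d=pickle.load(open(n+"0.pkl","rb")); im=d["color"]
    for i,(x,y,w,h) in enumerate(bs):
        s=min(780//w,590//h)
        cv2.imwrite(f"pics/{n}_c{i}.png",cv2.resize(im[y:y+h,x:x+w,::-1],None,fx=s,fy=s,interpolation=cv2.INTER_CUBIC)); print(n,i,s)
    hsv=cv2.cvtColor(im,cv2.COLOR_RGB2HSV)
    m=(((hsv[...,0]<6)|(hsv[...,0]>172))&(hsv[...,1]>150)&(hsv[...,2]>90)).astype(np.uint8)
    k,l,st,c=cv2.connectedComponentsWithStats(m)
    for j in range(1,k):
        if st[j,4]>25: print("red",st[j],c[j],cv2.minAreaRect(np.argwhere(l==j)[:,::-1].astype(np.float32)))
E
```

```text
top 0 8
top 1 5
red [343 178  12   7  44] [348.15909091 181.11363636] ((348.29998779296875, 181.09999084472656), (11.384199142456055, 3.7947328090667725), 18.43494987487793)
red [214 236  14  13  70] [220.78571429 241.77142857] ((221.0, 242.00003051757812), (15.55634880065918, 4.242640018463135), 45.0)
side 0 9
side 1 6
red [236  81   5  14  33] [238.60606061  87.6969697 ] ((238.0, 87.5), (13.0, 4.0), 90.0)
red [231  85   4  14  33] [232.54545455  91.63636364] ((232.5, 91.5), (13.0, 3.0), 90.0)
red [223 104  14  16  56] [229.30357143 111.57142857] ((229.34002685546875, 111.6199951171875), (19.799999237060547, 3.0), 53.13010025024414)
red [324 180  10  10  70] [328.25714286 184.98571429] ((328.5, 184.5), (9.0, 9.0), 90.0)
red [235 233  17  17  88] [244.95454545 237.72727273] ((245.75001525878906, 238.25001525878906), (21.21320343017578, 10.606600761413574), 45.0)
```

View pics/top_c0.png

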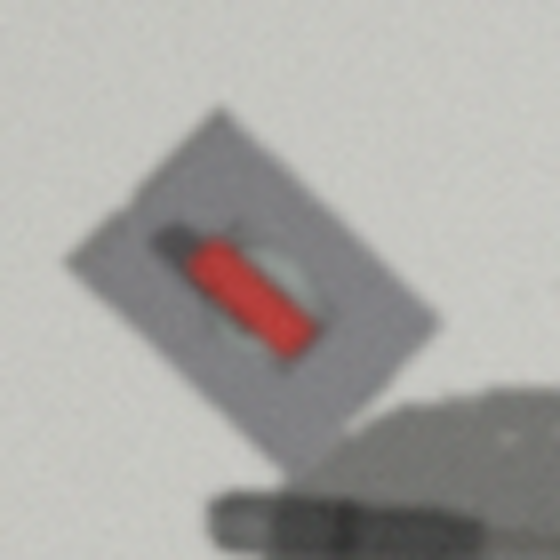

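View pics/top_c1.png

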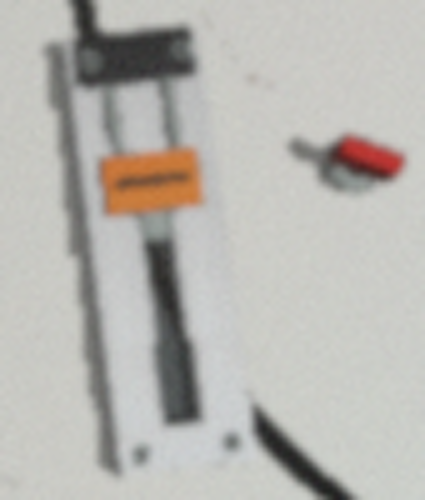

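View pics/side_c0.png

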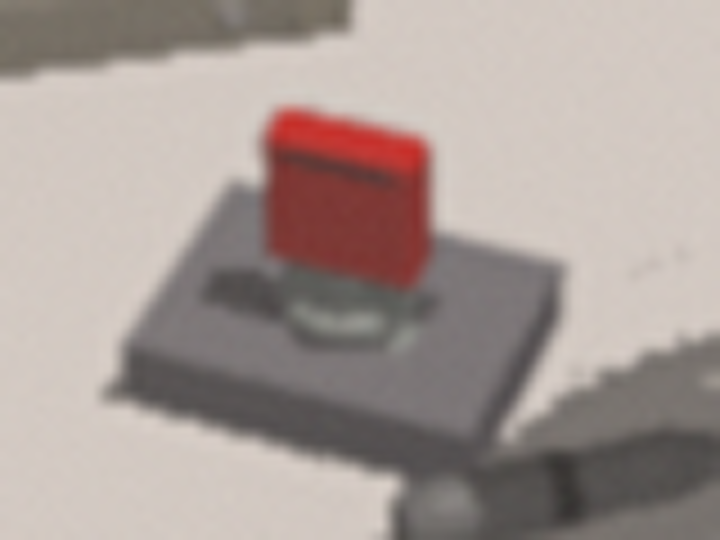

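View pics/side_c1.png

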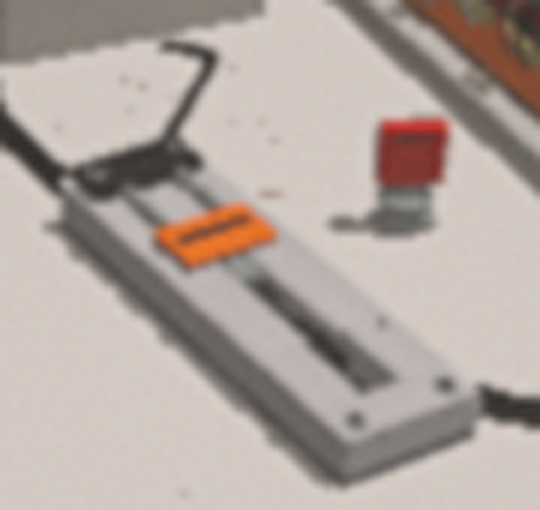

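Run:
```python
from h import *
d=pickle.load(open("top0.pkl","rb")); im=d["color"]; g=cv2.cvtColor(im,cv2.COLOR_RGB2GRAY)
s=pickle.load(open("side0.pkl","rb"))
def c(o,sc,p): return [( (x+.5)/sc-.5+o[0],(y+.5)/sc-.5+o[1]) for x,y in p]
blk=plane(d,c((190,205),8,[(222,105),(440,322),(290,475),(65,262)]),.016); print("block",blk.round(4),blk.mean(0).round(4))
L=[np.linalg.norm(blk[i]-blk[(i+1)%4])for i in range(4)];print(L)
v=blk[1]-blk[0]; v2=blk[2]-blk[3]; print("yaw block",np.degrees([np.arctan2(v[1],v[0]),np.arctan2(v2[1],v2[0])]))
sb=plane(s,c((205,220),9,[(235,180),(562,265),(487,443),(125,350)]),.016); print("block side",sb.round(4),sb.mean(0).round(4))
bt=plane(d,c((190,205),8,[(213,237),(325,325),(288,363),(187,265)]),.062); print("blade",bt.round(4),bt.mean(0).round(4))
st=plane(s,c((205,220),9,[(290,106),(432,137),(415,168),(265,140)]),.062); print("blade side",st.round(4),st.mean(0).round(4))
# rail
hsv=cv2.cvtColor(im,cv2.COLOR_RGB2HSV)
m=((hsv[...,0]>5)&(hsv[...,0]<20)&(hsv[...,1]>150)&(hsv[...,2]>150)).astype(np.uint8); m[:,:280]=0;m[:,340:]=0; m[:150]=0
o=np.argwhere(m)[:,::-1].astype(np.float32); r=cv2.minAreaRect(o); print(r); bp=plane(d,cv2.boxPoints(r),.0255); print("slider",bp.round(4),bp.mean(0).round(4))
m=(g<105).astype(np.uint8); sub=np.zeros_like(m); sub[196:236,300:318]=m[196:236,300:318]
for y in range(190,238,2): 
    xs=np.arange(298,322); print(y,g[y,298:322])
```

```text
block [[0.4864 0.1838 0.016 ]
 [0.4299 0.1298 0.016 ]
 [0.3926 0.1686 0.016 ]
 [0.4477 0.2244 0.016 ]] [0.4392 0.1766 0.016 ]
[np.float64(0.07816405413848491), np.float64(0.05379522226020516), np.float64(0.07838445179376255), np.float64(0.056091760167885585)]
yaw block [-136.28933478 -134.6101476 ]
block side [[0.4831 0.1816 0.016 ]
 [0.4294 0.1294 0.016 ]
 [0.3877 0.166  0.016 ]
 [0.4423 0.2218 0.016 ]] [0.4356 0.1747 0.016 ]
blade [[0.4511 0.1833 0.062 ]
 [0.4293 0.1569 0.062 ]
 [0.4204 0.166  0.062 ]
 [0.4445 0.1897 0.062 ]] [0.4363 0.174  0.062 ]
blade side [[0.4483 0.182  0.062 ]
 [0.4276 0.16   0.062 ]
 [0.4202 0.167  0.062 ]
 [0.4403 0.1907 0.062 ]] [0.4341 0.1749 0.062 ]
((304.71954345703125, 185.97560119628906), (9.6075439453125, 17.337753295898438), 83.6598129272461)
slider [[ 0.5538  0.0226  0.0255]
 [ 0.5568 -0.0128  0.0255]
 [ 0.5371 -0.0141  0.0255]
 [ 0.5341  0.0212  0.0255]] [0.5455 0.0042 0.0255]
190 [138 140 140 140 139 139 138 138 140 138 136 140 141 143 150 147 154 165
 181 189 188 194 201 201]
192 [147 148 144 140 131 135 141 145 145 143 136 150 169 184 189 191 1
[... 1598 characters left out ...]
 202 201 195 178 137 100  84  85  79  69  64  99 156 194
 202 205 204 206 205 204]
226 [201 203 203 203 206 205 202 189 155 108  85  83  81  71  65  86 142 184
 199 204 205 205 202 206]
228 [193 203 203 205 206 203 199 196 167 121  91  89  80  74  62  75 122 171
 199 206 207 203 204 205]
230 [194 206 205 207 202 205 205 198 173 129  95  87  84  73  64  71 110 164
 197 206 204 206 205 203]
232 [189 202 203 205 206 203 207 200 189 151 102  81  80  70  62  63  97 156
 192 204 202 206 204 205]
234 [180 199 203 204 206 203 204 203 196 167 124 110 112 118 126 136 154 172
 194 205 208 204 206 203]
236 [169 194 202 204 205 202 203 200 204 197 197 199 198 198 199 202 201 203
 203 206 203 196 179 172]
```

```bash
cat > rail.py <<'E'
from h import *
def rail(d,show=True):
    g=cv2.GaussianBlur(cv2.cvtColor(d["color"],cv2.COLOR_RGB2GRAY),(0,0),.6).astype(float)
    def edges(rows):
        l=[];r=[]
        for y in rows:
            v=g[y,296:326]; k=np.argmin(v)
            i=k
            while v[i]<140:i-=1
            l.append((296+i+(v[i]-140)/(v[i]-v[i+1]),y))
            i=k
            while v[i]<140:i+=1
            r.append((296+i-(v[i]-140)/(v[i]-v[i-1]),y))
        return plane(d,l,.02),plane(d,r,.02)
    out=[]
    for rows in(range(220,232),range(199,215)):
        l,r=edges(rows); m=(l+r)/2
        out.append((l,r,m))
    M=np.r_[out[0][2],out[1][2]]
    p=np.polyfit(M[:,0],M[:,1],1); yaw=np.arctan(p[0])
    for l,r,m in out: print("width",np.median(l[:,1]-r[:,1]).round(4),"resid mm",((m[:,1]-np.polyval(p,m[:,0])).mean()*1e3).round(2), [np.degrees(np.arctan(np.polyfit(e[:,0],e[:,1],1)[0])).round(2) for e in(l,r)])
    # near end edge of the opening
    e=[]
    for x in range(308,312):
        v=g[228:240,x]; i=np.where((v[:-1]<145)&(v[1:]>=145))[0][0]; e.append((x,228+i+(145-v[i])/(v[i+1]-v[i])))
    E=plane(d,e,.02); print("near end",E.mean(0))
    u=np.array([np.cos(yaw),np.sin(yaw)])
    q=np.array([M[0,0],np.polyval(p,M[0,0])]); near=q+u*((E.mean(0)[:2]-q)@u)
    print("yaw",np.degrees(yaw),"entry",near+u*.017)
    return near+u*.017,yaw
E
python3 - <<'E'
from rail import *
d=pickle.load(open("top0.pkl","rb"))
en,yaw=rail(d); u=np.array([np.cos(yaw),np.sin(yaw)]);n=np.array([-u[1],u[0]])
sc=np.array([.5455,.0042]); print("slider centre rel entry",(sc-en)@u,(sc-en)@n)
# predicted features overlaid
im=cv2.resize(d["color"][150:250,275:360,::-1],None,fx=5.8,fy=5.8,interpolation=cv2.INTER_CUBIC)
s=pickle.load(open("side0.pkl","rb")); im2=cv2.resize(s["color"][160:245,260:350,::-1],None,fx=5.8,fy=5.8,interpolation=cv2.INTER_CUBIC)
o=en+.06*u
def P(x,y,z=.02): return [*(o+u*x+n*y),z]
for dd,I,off in((d,im,(275,150)),(s,im2,(260,160))):
    for poly in([P(-.095,-.028),P(-.095,.028),P(.085,.028),P(.085,-.028)],[P(-.077,-.00825),P(-.077,.00825),P(-.043,.00825),P(-.043,-.00825)]):
        q=((proj(dd,poly)-off+.5)*5.8).astype(int); cv2.polylines(I,[q],True,(0,200,0),1)
H=max(im.shape[0],im2.shape[0]); f=np.zeros((H,im.shape[1]+im2.shape[1],3),np.uint8); f[:im.shape[0],:im.shape[1]]=im; f[:im2.shape[0],im.shape[1]:]=im2
f=cv2.resize(f,None,fx=.78,fy=.78);print(f.shape)
cv2.imwrite("pics/rail.png",f)
E
```

```text
width 0.0159 resid mm 0.03 [np.float64(5.67), np.float64(4.75)]
width 0.0125 resid mm -0.03 [np.float64(7.29), np.float64(5.56)]
near end [ 0.4468816  -0.00206735  0.02      ]
yaw 5.620412383874137 entry [ 0.46417218 -0.00418564]
slider centre rel entry 0.081758107110126 0.0003802912018402013
(452, 792, 3)
```

View pics/rail.png

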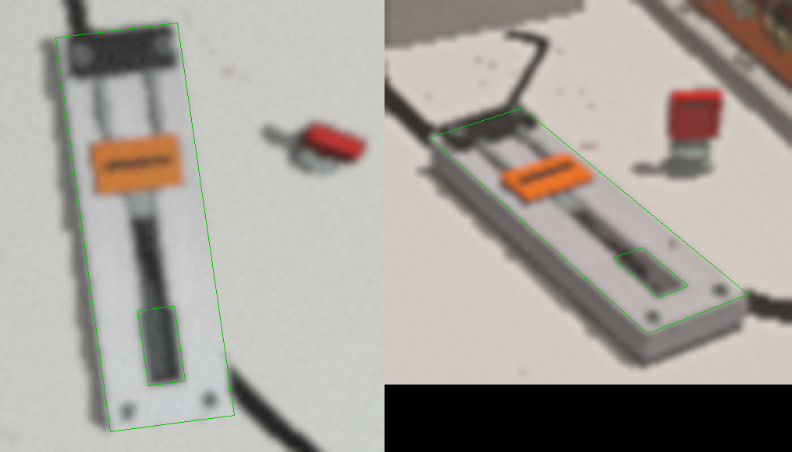

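```bash
cat > plan.py <<'E'
from h import *
from rig import readout
def st():
    s=readout.get_state(); return s,np.array(s["position"]),rot(s["ee_rot"])
def togo(pos,blade_yaw_deg):
    """tool deltas (units) to TCP position with tool down & tool y perpendicular to blade yaw"""
    s,p,A=st()
    best=None
    for k in(90,-90):
        a=np.radians(blade_yaw_deg+k); y=np.array([np.cos(a),np.sin(a),0]); x=np.array([0,0,-1.]); z=np.cross(x,y)
        T=np.c_[x,y,z]; rv=R.from_matrix(A.T@T).as_rotvec()
        print("yaw opt",k,"rotvec deg",np.degrees(rv).round(2),"rows",np.degrees(rv/4).round(2))
    print("q",np.round(s["qpos"],3),"pos",p.round(4),"d world mm",((pos-p)*1e3).round(1),"tool mm",(A.T@(pos-p)*1e3).round(1),"units",(A.T@(pos-p)/.06).round(3), "yaw tool y",np.degrees(np.arctan2(A[1,1],A[0,1])).round(2),"F",np.round(s["contact_force"],1),"M",np.round(s["moment"],2),"w",round(s["width"],4),"t",s["clock"])
E
python3 - <<'E'
from plan import *
togo(np.array([.435,.1745,.09]),45)
s,p,A=st(); print(A.round(3))
d=pickle.load(open("top0.pkl","rb")); z=d["z_map"]; v,u=np.mgrid[0:384,0:512]
r=ray(d,np.c_[u.ravel(),v.ravel()]); W=np.array(d["origin"])+r*z.ravel()[:,None]; W=W[z.ravel()>0]
for x0 in np.arange(.2,.75,.05):
    print(round(x0,2),[int(1e3*W[(abs(W[:,0]-x0-.025)<.025)&(abs(W[:,1]-y0-.025)<.025)][:,2].max(initial=-.001)) for y0 in np.arange(-.5,.5,.05)])
E
```

```text
yaw opt 90 rotvec deg [1.5716e+02 1.2000e-01 4.0000e-02] rows [3.929e+01 3.000e-02 1.000e-02]
yaw opt -90 rotvec deg [-22.84  -0.03   0.09] rows [-5.71 -0.01  0.02]
q [-1.305  0.276  1.506  0.     1.361 -0.121] pos [ 0.2168 -0.5321  0.2306] d world mm [ 218.2  706.6 -140.6] tool mm [ 141.6 -571.8 -468.6] units [ 2.359 -9.53  -7.81 ] yaw tool y -67.84 F [-0.  -0.3  1.2] M [-0.   -0.03 -0.03] w 0.0852 t 0.1
[[-0.     0.377 -0.926]
 [ 0.002 -0.926 -0.377]
 [-1.    -0.002 -0.   ]]
0.2 [-1, -1, -1, -1, -1, -1, -1, -1, -1, 266, 272, 224, 189, -1, -1, -1, -1, -1, -1, -1]
0.25 [-1, -1, -1, -1, -1, -1, -1, -1, -1, -1, -1, -1, -1, -1, -1, -1, -1, -1, -1, -1]
0.3 [-1, -1, -1, -1, -1, -1, -1, -1, -1, -1, -1, 0, 1, -1, -1, -1, -1, -1, -1, -1]
0.35 [-1, -1, 4, 24, 19, 18, 24, 22, 23, 4, 8, 12, 17, 19, 4, 5, 3, 5, 5, 6]
0.4 [-1, -1, 54, 61, 67, 68, 68, 27, 20, 24, 25, 5, 19, 66, 19, 4, 19, 22, 23, 8]
0.45 [-1, -1, 92, 92, 68, 67, 68, 31, 4, 24, 24, 5, 14, 60, 18, 22, 23, 22, 20, 7]
0.5 [-1, -1, 87, 97, 108, 109, 97, 87, 50, 29, 29, 4, 160, 158, 156, 24, 22, 4, 4, 4]
0.55 [-1, -1, -1, 96, 113, 110, 96, 25, 49, 30, 31, 34, 157, 158, 159, 158, 158, 158, 157, 154]
0.6 [-1, -1, -1, 110, 117, 114, 114, 24, 4, 30, 30, 72, 157, 317, 321, 316, 156, 158, 157, 157]
0.65 [-1, -1, -1, 97, 110, 110, 97, 23, 7, 6, 23, 153, 156, 319, 331, 331, 322, 323, 323, 321]
0.7 [-1, -1, -1, 114, 109, 111, 97, 82, 126, 126, 80, 156, 196, 320, 334, 336, 339, 338, 334, 322]
```

Call:
carry_out(deltas=[0,-0.35,-0.29,0,0,0,0.2,0,-0.7,-0.57,0,0,0,0.2,0,-0.7,-0.57,0,0,0,0.2,0,-0.7,-0.57,0,0,0,0.2,0,-0.7,-0.57,0,0,0,0.2,0,-0.7,-0.57,0,0,0,0.2,0,-0.7,-0.57,0,0,0,0.2,0,-0.7,-0.57,0,0,0,0.2,0,-0.7,-0.57,0,0,0,0.2,0,-0.7,-0.57,0,0,0,0.2])

```text
clock: 1.35
position: [0.3676, -0.0386, 0.2312]
ee_rot: [0.136, 0.694, 0.136, -0.694]
contact_force: [1.4, -0.4, 0.2]
width: 0.0511
```

```bash
python3 -c "
from plan import *
togo(np.array([.435,.1745,.1]),45)"
```

```text
yaw opt 90 rotvec deg [ 1.5714e+02 -4.0000e-02  2.0000e-02] rows [ 3.929e+01 -1.000e-02  0.000e+00]
yaw opt -90 rotvec deg [-2.286e+01 -1.000e-02 -3.000e-02] rows [-5.71 -0.   -0.01]
q [-0.293 -0.043  1.883 -0.     1.301  0.891] pos [ 0.3676 -0.0386  0.2312] d world mm [  67.4  213.1 -131.2] tool mm [ 131.2 -172.1 -142.7] units [ 2.187 -2.868 -2.379] yaw tool y -67.86 F [ 1.4 -0.4  0.2] M [ 0.03  0.06 -0.04] w 0.0511 t 1.35
```

Call:
carry_out(deltas=[0,-0.72,-0.6,0,0,0,0.2,0,-0.72,-0.6,0,0,0,0.2,0,-0.72,-0.6,0,0,0,0.2,0,-0.71,-0.58,0,0,0,0.2,0.4,0,0,-0.95,0,0,0.2,0.5,0,0,-0.95,0,0,0.2,0.5,0,0,-0.95,0,0,0.2,0.4,0,0,-0.95,0,0,0.2,0.3,0,0,-0.95,0,0,0.2,0.1,0,0,-0.95,0,0,0.2])

```text
clock: 2.6
position: [0.4336, 0.1727, 0.0977]
ee_rot: [-0.271, -0.652, -0.271, 0.654]
contact_force: [0.5, 0.1, 0.2]
width: 0.0517
```

Call:
carry_out(deltas=[0,0,0,0,0,0,0.2])

```text
clock: 2.72
position: [0.4342, 0.1728, 0.0985]
ee_rot: [-0.27, -0.653, -0.27, 0.654]
contact_force: [-0.1, -0.9, -0.4]
width: 0.0513
```

Run:
```python
from plan import *
togo(np.array([.435,.1745,.0265]),45)
from rig import eyes
for n,(x,y,w,h) in(("side",(190,150,120,130)),("top",(170,180,100,100))):
    d=eyes.get_image(n); pickle.dump(d,open(n+"1.pkl","wb"))
    cv2.imwrite(f"pics/{n}1.png",cv2.resize(d["color"][y:y+h,x:x+w,::-1],None,fx=4.5,fy=4.5,interpolation=cv2.INTER_CUBIC))
```

```text
yaw opt 90 rotvec deg [ 1.7992e+02  9.0000e-02 -1.6000e-01] rows [ 4.498e+01  2.000e-02 -4.000e-02]
yaw opt -90 rotvec deg [-0.08  0.1   0.06] rows [-0.02  0.03  0.01]
q [ 0.23   0.237  1.928 -0.     0.978  1.017] pos [0.4342 0.1728 0.0985] d world mm [  0.8   1.7 -72. ] tool mm [72.  -0.6 -1.9] units [ 1.2   -0.009 -0.032] yaw tool y -45.08 F [-0.1 -0.9 -0.4] M [-0.02  0.02  0.04] w 0.0513 t 2.725
```

View pics/side1.png

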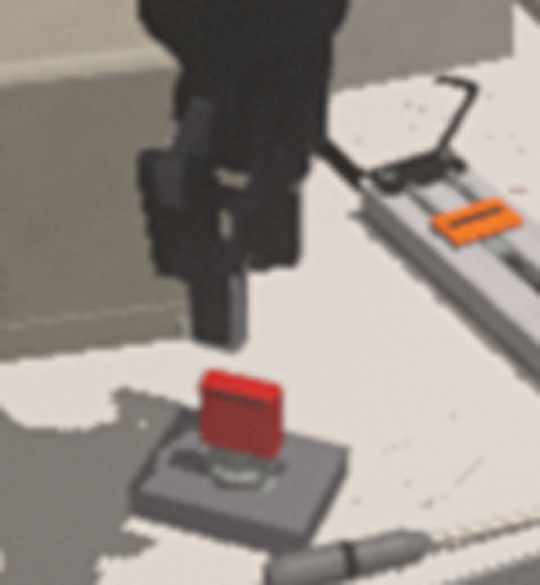

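View pics/top1.png

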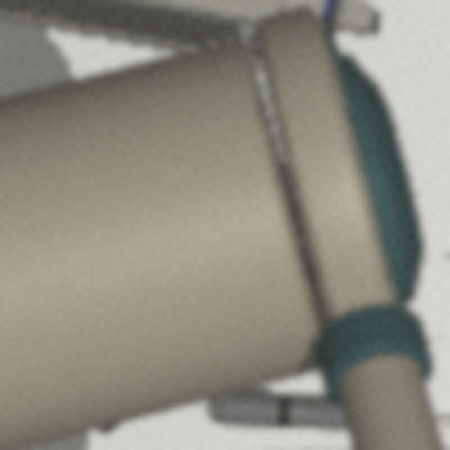

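Call:
carry_out(deltas=[0.3,0,-0.03,0,0,0,0.2,0.4,0,0,0,0,0,0.2,0.3,0,0,0,0,0,0.2,0.2,0,0,0,0,0,0.2,0,0,0,0,0,0,0.0])

```text
clock: 3.45
position: [0.4358, 0.1742, 0.0269]
ee_rot: [-0.27, -0.653, -0.27, 0.654]
contact_force: [0.0, -0.3, 0.3]
width: 0.0429
```

Run:
```python
from plan import *
togo(np.array([.435,.1745,.0265]),45)
from rig import eyes
for n,(x,y,w,h) in(("side",(200,180,90,100)),):
    d=eyes.get_image(n); pickle.dump(d,open(n+"2.pkl","wb"))
    cv2.imwrite(f"pics/{n}2.png",cv2.resize(d["color"][y:y+h,x:x+w,::-1],None,fx=5.5,fy=5.5,interpolation=cv2.INTER_CUBIC))
```

```text
yaw opt 90 rotvec deg [ 1.7994e+02  5.0000e-02 -9.0000e-02] rows [ 4.499e+01  1.000e-02 -2.000e-02]
yaw opt -90 rotvec deg [-0.06  0.06  0.03] rows [-0.01  0.01  0.01]
q [ 0.232  0.337  2.015 -0.     0.79   1.018] pos [0.4358 0.1742 0.0269] d world mm [-0.8  0.3 -0.4] tool mm [ 0.4 -0.8  0.4] units [ 0.007 -0.014  0.006] yaw tool y -45.06 F [ 0.  -0.3  0.3] M [-0.  0. -0.] w 0.0429 t 3.45
```

View pics/side2.png

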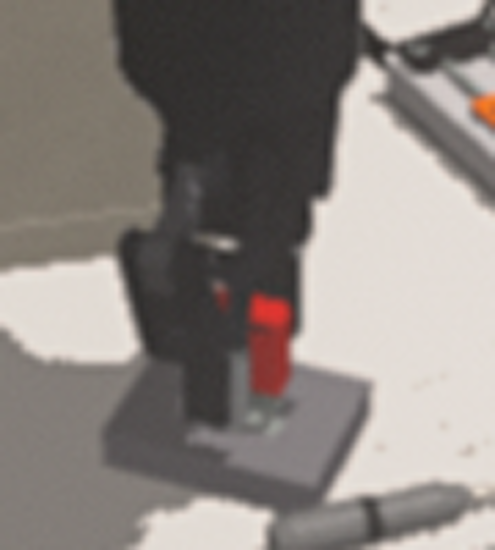

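Call:
carry_out(deltas=[0,0,0,0,0,0,-0.3,0,0,0,0,0,0,-0.5,0,0,0,0,0,0,-0.7], newtons=40)

```text
clock: 3.88
position: [0.4363, 0.1744, 0.0277]
ee_rot: [0.27, 0.654, 0.27, -0.653]
contact_force: [-0.3, 1.0, -0.0]
width: 0.0125
```

Call:
carry_out(deltas=[0,0,0,0,0,0,-1,0,0,0,0,0,0,-1,0,0,0,0,0,0,-1])

```text
clock: 4.25
position: [0.4364, 0.1743, 0.0276]
ee_rot: [0.271, 0.654, 0.27, -0.653]
contact_force: [0.0, -0.4, 5.5]
width: 0.0117
```

Run:
```python
from plan import *
togo(np.array([.435,.1745,.0265]),45)
from rig import eyes
for n,(x,y,w,h) in(("side",(200,180,90,100)),):
    d=eyes.get_image(n); pickle.dump(d,open(n+"3.pkl","wb"))
    cv2.imwrite(f"pics/{n}3.png",cv2.resize(d["color"][y:y+h,x:x+w,::-1],None,fx=5.5,fy=5.5,interpolation=cv2.INTER_CUBIC))
```

```text
yaw opt 90 rotvec deg [ 1.7997e+02 -4.0000e-02  4.0000e-02] rows [ 4.499e+01 -1.000e-02  1.000e-02]
yaw opt -90 rotvec deg [-0.03 -0.03 -0.03] rows [-0.01 -0.01 -0.01]
q [ 0.232  0.336  2.015 -0.     0.79   1.018] pos [0.4364 0.1743 0.0276] d world mm [-1.4  0.2 -1.1] tool mm [ 1.1 -1.1  0.8] units [ 0.019 -0.019  0.014] yaw tool y -45.03 F [ 0.  -0.4  5.5] M [-0.02  0.12  0.01] w 0.0117 t 4.25
```

View pics/side3.png

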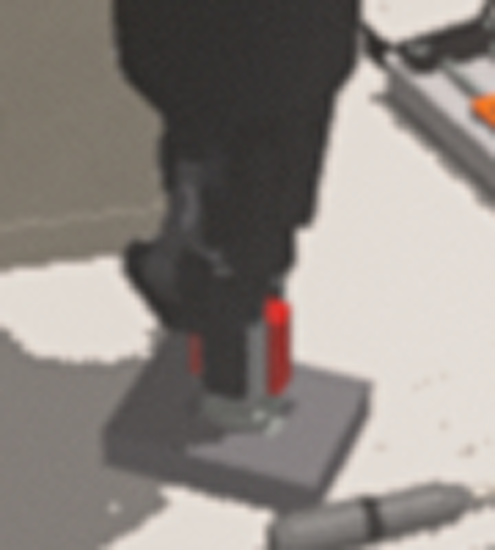

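Call:
carry_out(deltas=[-0.05,0,0,0,0,0,-1,-0.1,0,0,0,0,0,-1,-0.15,0,0,0,0,0,-1,-0.2,0,0,0,0,0,-1,-0.3,0,0,0,0,0,-1,-0.3,0,0,0,0,0,-1,-0.1,0,0,0,0,0,-1,0,0,0,0,0,0,-1])

```text
clock: 5.3
position: [0.4363, 0.1743, 0.0998]
ee_rot: [0.27, 0.654, 0.27, -0.653]
contact_force: [-0.0, -0.0, -1.2]
width: 0.0116
```

Run:
```python
from plan import *
togo(np.array([.4642,-.0042,.0800]),5.6)
from rig import eyes
for n,(x,y,w,h) in(("side",(200,150,90,130)),):
    d=eyes.get_image(n); pickle.dump(d,open(n+"4.pkl","wb"))
    cv2.imwrite(f"pics/{n}4.png",cv2.resize(d["color"][y:y+h,x:x+w,::-1],None,fx=4.5,fy=4.5,interpolation=cv2.INTER_CUBIC))
```

```text
yaw opt 90 rotvec deg [-1.4064e+02  3.0000e-02 -8.0000e-02] rows [-3.516e+01  1.000e-02 -2.000e-02]
yaw opt -90 rotvec deg [ 3.936e+01 -6.000e-02 -2.000e-02] rows [ 9.84 -0.02 -0.01]
q [ 0.232  0.237  1.924 -0.     0.979  1.018] pos [0.4363 0.1743 0.0998] d world mm [  27.9 -178.5  -19.8] tool mm [ 19.8 146.  106.4] units [0.329 2.433 1.774] yaw tool y -45.04 F [-0.  -0.  -1.2] M [-0.03 -0.01  0.01] w 0.0116 t 5.3
```

View pics/side4.png

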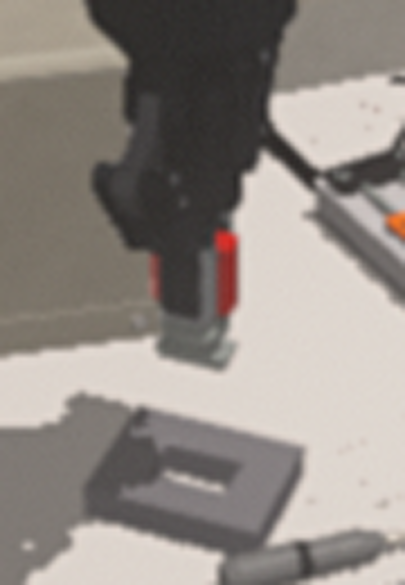

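Call:
carry_out(deltas=[0,0.4,0.3,0,0,0,-1,0,0.7,0.5,0,0,0,-1,0,0.7,0.5,0,0,0,-1,0,0.63,0.47,0,0,0,-1,0,0,0,0.98,0,0,-1,0,0,0,0.98,0,0,-1,0,0,0,0.98,0,0,-1,0,0,0,0.98,0,0,-1,0,0,0,0.98,0,0,-1,0,0,0,0.98,0,0,-1])

```text
clock: 6.6
position: [0.4633, -0.0039, 0.0984]
ee_rot: [-0.131, -0.694, -0.131, 0.696]
contact_force: [-0.2, -1.0, -0.6]
width: 0.0113
```

Call:
carry_out(deltas=[0,0,0,0.98,0,0,-1,0,0,0,0.98,0,0,-1,0,0,0,0.98,0,0,-1,0,0,0,0.98,0,0,-1,0,0,0,0,0,0,-1])

```text
clock: 7.22
position: [0.4634, -0.0039, 0.0985]
ee_rot: [-0.036, -0.706, -0.036, 0.707]
contact_force: [-0.0, -0.4, -0.6]
width: 0.0116
```

Run:
```python
from plan import *
togo(np.array([.4647,-.0042,.0550]),5.6)
from rig import eyes
for n,(x,y,w,h) in(("side",(240,140,110,110)),("top",(250,140,130,120))):
    d=eyes.get_image(n); pickle.dump(d,open(n+"5.pkl","wb"))
    cv2.imwrite(f"pics/{n}5.png",cv2.resize(d["color"][y:y+h,x:x+w,::-1],None,fx=5,fy=5,interpolation=cv2.INTER_CUBIC))
```

```text
yaw opt 90 rotvec deg [-1.7979e+02 -3.0000e-02  1.5000e-01] rows [-4.495e+01 -1.000e-02  4.000e-02]
yaw opt -90 rotvec deg [0.21 0.1  0.02] rows [0.05 0.02 0.01]
q [-0.159  0.232  1.936 -0.     0.976  1.311] pos [ 0.4634 -0.0039  0.0985] d world mm [  1.3  -0.3 -43.5] tool mm [43.5  0.5 -1.3] units [ 0.726  0.008 -0.022] yaw tool y -84.19 F [-0.  -0.4 -0.6] M [-0.03 -0.04  0.02] w 0.0116 t 7.225
```

View pics/side5.png

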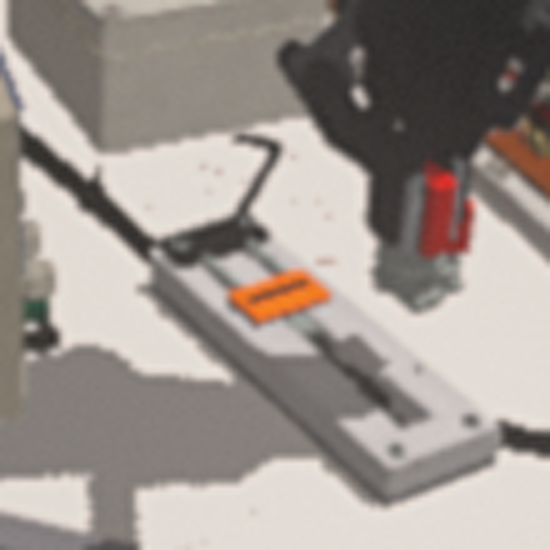

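View pics/top5.png

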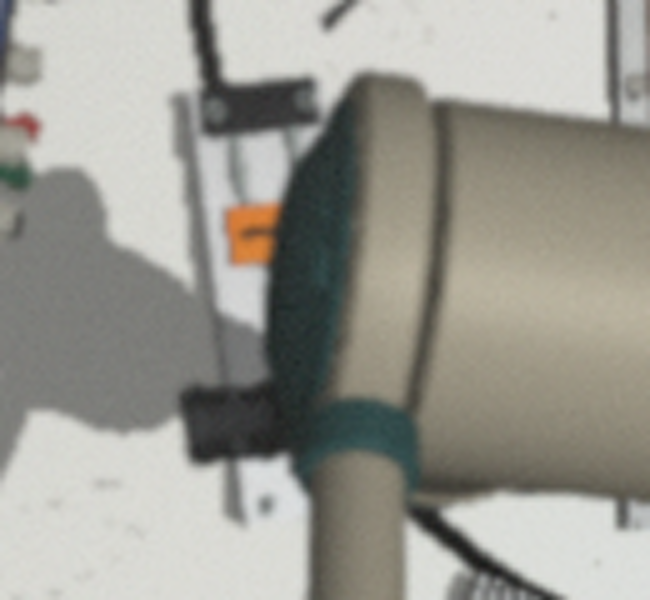

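Call:
carry_out(deltas=[0.2,0.01,-0.02,0.05,0,0,-1,0.3,0,0,0,0,0,-1,0.2,0,0,0,0,0,-1,0.03,0,0,0,0,0,-1,0,0,0,0,0,0,-1])

```text
clock: 7.95
position: [0.4654, -0.0045, 0.0554]
ee_rot: [0.034, 0.706, 0.034, -0.706]
contact_force: [0.8, 0.2, -0.7]
width: 0.0112
```

Run:
```python
from plan import *
togo(np.array([.4647,-.0042,.0550]),5.6)
from rig import eyes
for n,(x,y,w,h) in(("side",(290,190,70,60)),):
    d=eyes.get_image(n); pickle.dump(d,open(n+"6.pkl","wb"))
    cv2.imwrite(f"pics/{n}6.png",cv2.resize(d["color"][y:y+h,x:x+w,::-1],None,fx=9,fy=9,interpolation=cv2.INTER_CUBIC))
```

```text
yaw opt 90 rotvec deg [ 1.7997e+02 -1.0000e-02  0.0000e+00] rows [44.99 -0.    0.  ]
yaw opt -90 rotvec deg [-0.03 -0.   -0.01] rows [-0.01 -0.   -0.  ]
q [-0.159  0.29   1.99  -0.     0.861  1.315] pos [ 0.4654 -0.0045  0.0554] d world mm [-0.7  0.3 -0.4] tool mm [ 0.4 -0.3  0.7] units [ 0.007 -0.006  0.012] yaw tool y -84.43 F [ 0.8  0.2 -0.7] M [ 0.08 -0.03 -0.02] w 0.0112 t 7.95
```

View pics/side6.png

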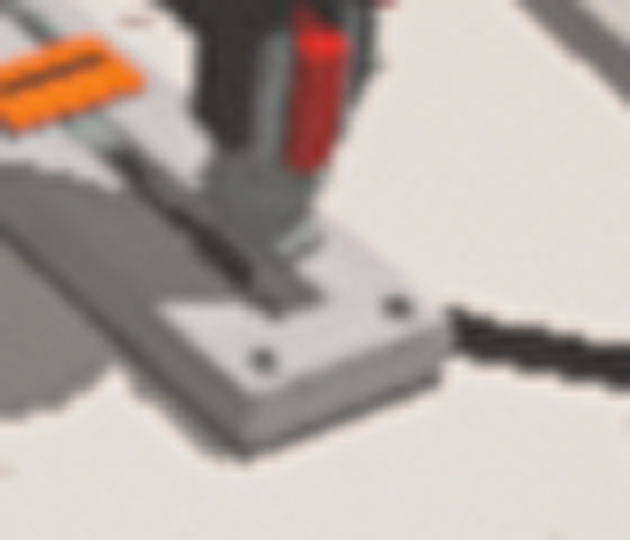

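Call:
carry_out(deltas=[0.07,0,0.01,0,0,0,-1,0.06,0,0,0,0,0,-1,0.03,0,0,0,0,0,-1,0,0,0,0,0,0,-1])

```text
clock: 8.5
position: [0.4646, -0.0045, 0.0457]
ee_rot: [-0.034, -0.706, -0.034, 0.706]
contact_force: [-0.6, 0.9, -0.8]
width: 0.0115
```

Call:
carry_out(deltas=[0.02,0,0,0,0,0,-1,0.02,0,0,0,0,0,-1,0,0,0,0,0,0,-1])

```text
clock: 8.88
position: [0.4646, -0.0045, 0.0434]
ee_rot: [-0.034, -0.706, -0.034, 0.706]
contact_force: [0.7, 0.7, -0.6]
width: 0.0115
```

Call:
carry_out(deltas=[0.02,0,0,0,0,0,-1,0.02,0,0,0,0,0,-1,0,0,0,0,0,0,-1])

```text
clock: 9.25
position: [0.4646, -0.0045, 0.041]
ee_rot: [-0.034, -0.706, -0.034, 0.706]
contact_force: [0.5, -0.1, -0.5]
width: 0.0114
```

Call:
carry_out(deltas=[0.02,0,0,0,0,0,-1,0.02,0,0,0,0,0,-1,0,0,0,0,0,0,-1])

```text
clock: 9.62
position: [0.4646, -0.0045, 0.0386]
ee_rot: [-0.034, -0.706, -0.034, 0.706]
contact_force: [0.2, -0.2, -0.1]
width: 0.0113
```

Call:
carry_out(deltas=[0.03,0,0,0,0,0,-1,0.03,0,0,0,0,0,-1,0,0,0,0,0,0,-1])

```text
clock: 10.0
position: [0.4645, -0.0045, 0.0349]
ee_rot: [-0.034, -0.706, -0.034, 0.706]
contact_force: [0.2, -0.3, -0.3]
width: 0.0113
```

Call:
carry_out(deltas=[0.02,0,0,0,0,0,-1,0.01,0,0,0,0,0,-1,0,0,0,0,0,0,-1])

```text
clock: 10.38
position: [0.4646, -0.0045, 0.0333]
ee_rot: [-0.034, -0.706, -0.034, 0.706]
contact_force: [-0.2, -0.0, -0.6]
width: 0.0117
```

Run:
```python
from plan import *
togo(np.array([.4647,-.0042,.0320]),5.6)
from rig import eyes
for n,(x,y,w,h) in(("side",(290,190,70,60)),):
    d=eyes.get_image(n); pickle.dump(d,open(n+"7.pkl","wb"))
    cv2.imwrite(f"pics/{n}7.png",cv2.resize(d["color"][y:y+h,x:x+w,::-1],None,fx=9,fy=9,interpolation=cv2.INTER_CUBIC))
```

```text
yaw opt 90 rotvec deg [ 1.7996e+02 -1.0000e-02 -1.0000e-02] rows [44.99 -0.   -0.  ]
yaw opt -90 rotvec deg [-0.04  0.   -0.  ] rows [-0.01  0.   -0.  ]
q [-0.16   0.322  2.019 -0.     0.801  1.314] pos [ 0.4646 -0.0045  0.0333] d world mm [ 0.1  0.3 -1.3] tool mm [ 1.3 -0.3 -0.1] units [ 0.021 -0.005 -0.001] yaw tool y -84.44 F [-0.2 -0.  -0.6] M [-0.01 -0.01  0.02] w 0.0117 t 10.375
```

View pics/side7.png

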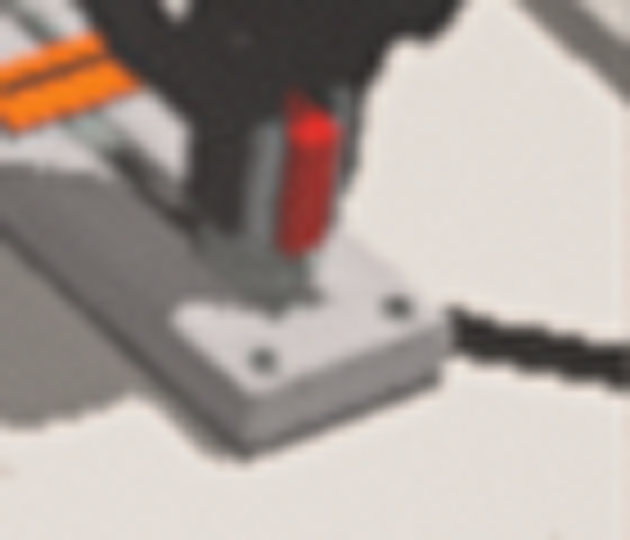

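Call:
carry_out(deltas=[0.01,0,0,0,0,0,-1,0.01,0,0,0,0,0,-1,0,0,0,0,0,0,-1])

```text
clock: 10.8
position: [0.4646, -0.0045, 0.032]
ee_rot: [-0.034, -0.706, -0.034, 0.706]
contact_force: [0.5, 0.2, -0.9]
width: 0.0113
```

Call:
carry_out(deltas=[0.01,0,0,0,0,0,-1,0,0,0,0,0,0,-1])

```text
clock: 11.05
position: [0.4648, -0.0045, 0.0317]
ee_rot: [0.034, 0.706, 0.034, -0.706]
contact_force: [-0.9, 0.3, 2.2]
width: 0.0114
```

Call:
carry_out(deltas=[-0.01,0,0,0,0,0,-1,0,0,-0.05,0,0,0,-1,0,0,-0.05,0,0,0,-1,0,0,-0.05,0,0,0,-1,0,0,0,0,0,0,-1])

```text
clock: 11.68
position: [0.474, -0.0036, 0.032]
ee_rot: [0.034, 0.706, 0.034, -0.706]
contact_force: [-1.2, -0.2, -2.0]
width: 0.0115
```

Call:
carry_out(deltas=[0,0,-0.05,0,0,0,-1,0,0,-0.05,0,0,0,-1,0,0,-0.05,0,0,0,-1,0,0,0,0,0,0,-1])

```text
clock: 12.18
position: [0.483, -0.0027, 0.0321]
ee_rot: [0.034, 0.706, 0.034, -0.706]
contact_force: [0.9, 0.6, -0.8]
width: 0.0114
```

Call:
carry_out(deltas=[0,0,-0.06,0,0,0,-1,0,0,-0.06,0,0,0,-1,0,0,-0.06,0,0,0,-1,0,0,-0.06,0,0,0,-1,0,0,0,0,0,0,-1])

```text
clock: 12.8
position: [0.4974, -0.0014, 0.0321]
ee_rot: [0.034, 0.706, 0.034, -0.706]
contact_force: [-0.1, -0.4, -0.9]
width: 0.0116
```

Call:
carry_out(deltas=[0,0,-0.05,0,0,0,-1,0,0,-0.05,0,0,0,-1,0,0,-0.05,0,0,0,-1,0,0,-0.05,0,0,0,-1,0,0,0,0,0,0,-1])

```text
clock: 13.42
position: [0.5092, -0.0002, 0.0321]
ee_rot: [0.034, 0.706, 0.034, -0.706]
contact_force: [-0.6, 0.1, -0.4]
width: 0.0115
```

Run:
```python
from plan import *
togo(np.array([.5354,.0028,.0320]),5.6)
from rig import eyes
for n,(x,y,w,h) in(("side",(260,160,100,90)),):
    d=eyes.get_image(n); pickle.dump(d,open(n+"8.pkl","wb"))
    cv2.imwrite(f"pics/{n}8.png",cv2.resize(d["color"][y:y+h,x:x+w,::-1],None,fx=6.5,fy=6.5,interpolation=cv2.INTER_CUBIC))
```

```text
yaw opt 90 rotvec deg [ 1.7997e+02 -1.0000e-02  3.0000e-02] rows [ 4.499e+01 -0.000e+00  1.000e-02]
yaw opt -90 rotvec deg [-0.03 -0.02 -0.01] rows [-0.01 -0.   -0.  ]
q [-0.137  0.376  1.926 -0.     0.84   1.337] pos [ 5.092e-01 -2.000e-04  3.210e-02] d world mm [26.2  3.  -0.1] tool mm [  0.1  -0.4 -26.3] units [ 0.002 -0.007 -0.439] yaw tool y -84.43 F [-0.6  0.1 -0.4] M [ 0.03  0.02 -0.06] w 0.0115 t 13.425
```

View pics/side8.png

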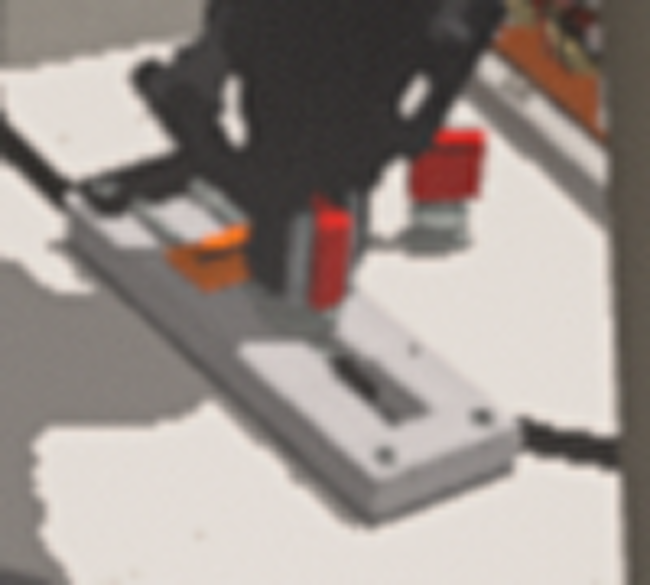

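Call:
carry_out(deltas=[0,0,-0.04,0,0,0,-1,0,0,-0.04,0,0,0,-1,0,0,-0.04,0,0,0,-1,0,0,0,0,0,0,-1])

```text
clock: 13.98
position: [0.5164, 0.0005, 0.0321]
ee_rot: [0.034, 0.706, 0.034, -0.706]
contact_force: [-0.1, 0.7, 0.2]
width: 0.0117
```

Call:
carry_out(deltas=[0,0,-0.03,0,0,0,-1,0,0,-0.03,0,0,0,-1,0,0,-0.03,0,0,0,-1,0,0,0,0,0,0,-1])

```text
clock: 14.48
position: [0.5208, 0.001, 0.0319]
ee_rot: [-0.034, -0.706, -0.034, 0.707]
contact_force: [-1.8, -0.2, 0.5]
width: 0.0118
```

Call:
carry_out(deltas=[0,0,-0.03,0,0,0,-1,0,0,-0.03,0,0,0,-1,0,0,-0.03,0,0,0,-1,0,0,0,0,0,0,-1])

```text
clock: 14.98
position: [0.5266, 0.0016, 0.0319]
ee_rot: [-0.034, -0.706, -0.034, 0.706]
contact_force: [-4.7, -0.1, -0.0]
width: 0.0114
```

Run:
```python
from plan import *
togo(np.array([.5354,.0028,.0320]),5.6)
```

```text
yaw opt 90 rotvec deg [ 1.7996e+02  1.0000e-02 -6.0000e-02] rows [ 4.499e+01  0.000e+00 -1.000e-02]
yaw opt -90 rotvec deg [-0.04  0.04  0.  ] rows [-0.01  0.01  0.  ]
q [-0.129  0.397  1.887 -0.     0.858  1.345] pos [0.5266 0.0016 0.0319] d world mm [8.8 1.2 0.1] tool mm [-0.1 -0.4 -8.9] units [-0.001 -0.006 -0.148] yaw tool y -84.44 F [-4.7 -0.1 -0. ] M [-0.18  0.76 -0.03] w 0.0114 t 14.975
```

Call:
carry_out(deltas=[0,0,-0.03,0,0,0,-1,0,0,-0.03,0,0,0,-1,0,0,-0.03,0,0,0,-1,0,0,0,0,0,0,-1])

```text
clock: 15.48
position: [0.5315, 0.0021, 0.0319]
ee_rot: [-0.034, -0.706, -0.034, 0.707]
contact_force: [-4.3, -1.0, -0.5]
width: 0.0114
```

Call:
carry_out(deltas=[0,0,-0.02,0,0,0,-1,0,0,0,0,0,0,-1])

```text
clock: 15.72
position: [0.5325, 0.0022, 0.0319]
ee_rot: [-0.034, -0.706, -0.034, 0.707]
contact_force: [-4.2, -1.9, 0.8]
width: 0.011
```

Call:
carry_out(deltas=[0,0,-0.01,0,0,0,-1,0,0,0,0,0,0,-1])

```text
clock: 15.98
position: [0.533, 0.0022, 0.0319]
ee_rot: [-0.034, -0.706, -0.034, 0.707]
contact_force: [-5.5, -1.2, 0.8]
width: 0.0112
```

Call:
carry_out(deltas=[0,0,-0.01,0,0,0,-1,0,0,0,0,0,0,-1])

```text
clock: 16.23
position: [0.5335, 0.0023, 0.0319]
ee_rot: [-0.034, -0.705, -0.034, 0.707]
contact_force: [-6.3, -0.4, 1.3]
width: 0.0113
```

Continuing in small steps until the force rises clearly above the spring's 6.2 N.

Call:
carry_out(deltas=[0,0,-0.01,0,0,0,-1,0,0,0,0,0,0,-1])

```text
clock: 16.48
position: [0.534, 0.0024, 0.0319]
ee_rot: [-0.034, -0.705, -0.034, 0.707]
contact_force: [-6.8, -1.3, 0.9]
width: 0.0114
```

Call:
carry_out(deltas=[0,0,-0.01,0,0,0,-1,0,0,0,0,0,0,-1])

```text
clock: 16.73
position: [0.5346, 0.0024, 0.0319]
ee_rot: [-0.034, -0.705, -0.034, 0.707]
contact_force: [-6.1, -1.3, 1.6]
width: 0.0115
```

Call:
carry_out(deltas=[0,0,-0.01,0,0,0,-1,0,0,0,0,0,0,-1])

```text
clock: 16.98
position: [0.5347, 0.0024, 0.0319]
ee_rot: [-0.034, -0.705, -0.034, 0.707]
contact_force: [-6.8, -1.9, 2.0]
width: 0.0115
```

Call:
carry_out(deltas=[0,0,-0.01,0,0,0,-1,0,0,0,0,0,0,-1])

```text
clock: 17.23
position: [0.5348, 0.0024, 0.0318]
ee_rot: [-0.034, -0.705, -0.034, 0.708]
contact_force: [-7.4, -2.5, 3.3]
width: 0.0113
```

Call:
carry_out(deltas=[0,0,-0.01,0,0,0,-1,0,0,0,0,0,0,-1])

```text
clock: 17.48
position: [0.5349, 0.0024, 0.0318]
ee_rot: [-0.035, -0.704, -0.034, 0.708]
contact_force: [-8.9, -1.3, 3.9]
width: 0.0118
```

Run:
```python
from plan import *
togo(np.array([.5354,.0028,.0320]),5.6)
```

```text
yaw opt 90 rotvec deg [ 1.8e+02  1.0e-02 -5.0e-01] rows [45.    0.   -0.12]
yaw opt -90 rotvec deg [-0.    0.32  0.01] rows [-0.    0.08  0.  ]
q [-1.250e-01  4.090e-01  1.865e+00 -1.000e-03  8.730e-01  1.349e+00] pos [0.5349 0.0024 0.0318] d world mm [0.5 0.4 0.2] tool mm [-0.2 -0.3 -0.6] units [-0.004 -0.005 -0.009] yaw tool y -84.4 F [-8.9 -1.3  3.9] M [-0.36  1.48 -0.04] w 0.0118 t 17.475
```

Call:
carry_out(deltas=[-0.005,0,0,-0.5,0,0,-1,0,0,0,-0.5,0,0,-1,0,0,0,-0.5,0,0,-1,0,0,0,-0.5,0,0,-1,0,0,0,0,0,0,-1])

```text
clock: 18.1
position: [0.5349, 0.0019, 0.0319]
ee_rot: [-0.084, -0.7, -0.084, 0.704]
contact_force: [-8.2, -3.8, 0.7]
width: 0.0117
```

Run:
```python
from plan import *
togo(np.array([.5354,.0028,.0320]),5.6)
```

```text
yaw opt 90 rotvec deg [-1.7197e+02  3.0000e-02  4.9000e-01] rows [-4.299e+01  1.000e-02  1.200e-01]
yaw opt -90 rotvec deg [ 8.03  0.32 -0.02] rows [ 2.01  0.08 -0.01]
q [-0.125  0.409  1.865 -0.003  0.873  1.209] pos [0.5349 0.0019 0.0319] d world mm [0.5 0.9 0.1] tool mm [-0.1 -0.8 -0.7] units [-0.002 -0.013 -0.011] yaw tool y -76.37 F [-8.2 -3.8  0.7] M [-0.63  1.47  0.02] w 0.0117 t 18.1
```

Call:
carry_out(deltas=[0,0,0,-0.5,0,0,-1,0,0,0,-0.5,0,0,-1,0,0,0,-0.5,0,0,-1,0,0,0,-0.5,0,0,-1,0,0,0,0,0,0,-1])

```text
clock: 18.73
position: [0.535, 0.0016, 0.0318]
ee_rot: [-0.133, -0.693, -0.132, 0.697]
contact_force: [-7.2, -4.6, 0.9]
width: 0.0114
```

Run:
```python
from plan import *
togo(np.array([.5349,.0024,.0320]),5.6)
```

```text
yaw opt 90 rotvec deg [-1.6395e+02  5.0000e-02  4.7000e-01] rows [-4.099e+01  1.000e-02  1.200e-01]
yaw opt -90 rotvec deg [16.05  0.33 -0.03] rows [ 4.01  0.08 -0.01]
q [-0.125  0.409  1.865 -0.003  0.873  1.07 ] pos [0.535  0.0016 0.0318] d world mm [-0.1  0.8  0.2] tool mm [-0.2 -0.8 -0.2] units [-0.004 -0.014 -0.004] yaw tool y -68.35 F [-7.2 -4.6  0.9] M [-0.87  1.49  0.02] w 0.0114 t 18.725
```

Call:
carry_out(deltas=[0,0.01,0.004,-0.5,0,0,-1,0,0,0,-0.8,0,0,-1,0,0,0,-0.8,0,0,-1,0,0,0,-0.8,0,0,-1,0,0,0,-0.8,0,0,-1,0,0,0,0,0,0,-1])

```text
clock: 19.48
position: [0.535, 0.0013, 0.0318]
ee_rot: [-0.221, -0.67, -0.221, 0.674]
contact_force: [-8.4, -3.5, 1.1]
width: 0.0112
```

Run:
```python
from plan import *
togo(np.array([.5349,.0024,.0320]),5.6)
```

```text
yaw opt 90 rotvec deg [-1.4917e+02 -5.0000e-02  4.2000e-01] rows [-3.729e+01 -1.000e-02  1.000e-01]
yaw opt -90 rotvec deg [30.83  0.31  0.04] rows [7.71 0.08 0.01]
q [-0.126  0.409  1.865 -0.003  0.873  0.81 ] pos [0.535  0.0013 0.0318] d world mm [-0.1  1.1  0.2] tool mm [-0.2 -1.  -0.6] units [-0.004 -0.016 -0.009] yaw tool y -53.57 F [-8.4 -3.5  1.1] M [-0.72  1.42 -0.03] w 0.0112 t 19.475
```

Call:
carry_out(deltas=[0,0,0,-0.8,0,0,-1,0,0,0,-0.9,0,0,-1,0,0,0,-0.9,0,0,-1,0,0,0,-0.9,0,0,-1,0,0,0,-0.9,0,0,-1,0,0,0,-0.9,0,0,-1,0,0,0,0,0,0,-1])

```text
clock: 20.35
position: [0.5352, 0.0011, 0.0318]
ee_rot: [-0.34, -0.618, -0.341, 0.621]
contact_force: [-6.8, -3.5, 0.7]
width: 0.012
```

Run:
```python
from plan import *
togo(np.array([.5349,.0024,.0320]),5.6)
```

```text
yaw opt 90 rotvec deg [-1.2796e+02 -1.0000e-01  3.6000e-01] rows [-3.199e+01 -3.000e-02  9.000e-02]
yaw opt -90 rotvec deg [52.04  0.3   0.08] rows [13.01  0.07  0.02]
q [-0.126  0.409  1.865 -0.003  0.873  0.44 ] pos [0.5352 0.0011 0.0318] d world mm [-0.3  1.3  0.2] tool mm [-0.2 -0.9 -0.9] units [-0.004 -0.015 -0.015] yaw tool y -32.36 F [-6.8 -3.5  0.7] M [-0.81  1.38 -0.02] w 0.012 t 20.35
```

Call:
carry_out(deltas=[0,0,0,-0.95,0,0,-1,0,0,0,-0.95,0,0,-1,0,0,0,-0.95,0,0,-1,0,0,0,-0.95,0,0,-1,0,0,0,-0.95,0,0,-1])

```text
clock: 20.98
position: [0.5353, 0.0011, 0.0318]
ee_rot: [-0.438, -0.553, -0.44, 0.556]
contact_force: [-7.1, -4.6, 1.0]
width: 0.0113
```

Call:
carry_out(deltas=[0,0,0,-0.95,0,0,-1,0,0,0,-0.95,0,0,-1,0,0,0,-0.95,0,0,-1,0,0,0,-0.95,0,0,-1,0,0,0,-0.95,0,0,-1,0,0,0,0,0,0,-1])

```text
clock: 21.72
position: [0.5356, 0.0011, 0.0318]
ee_rot: [0.523, 0.473, 0.525, -0.476]
contact_force: [-7.0, -4.0, -0.4]
width: 0.0116
```

Run:
```python
from plan import *
togo(np.array([.5349,.0024,.0320]),95.6)
from rig import eyes
for n,(x,y,w,h) in(("side",(260,160,100,90)),):
    d=eyes.get_image(n); pickle.dump(d,open(n+"9.pkl","wb"))
    cv2.imwrite(f"pics/{n}9.png",cv2.resize(d["color"][y:y+h,x:x+w,::-1],None,fx=6.5,fy=6.5,interpolation=cv2.INTER_CUBIC))
```

```text
yaw opt 90 rotvec deg [-1.7996e+02 -3.9000e-01  1.0000e-01] rows [-4.499e+01 -1.000e-01  3.000e-02]
yaw opt -90 rotvec deg [0.04 0.07 0.25] rows [0.01 0.02 0.06]
q [-0.126  0.409  1.865 -0.003  0.872 -0.223] pos [0.5356 0.0011 0.0318] d world mm [-0.7  1.3  0.2] tool mm [-0.2 -0.5 -1.4] units [-0.003 -0.009 -0.023] yaw tool y 5.64 F [-7.  -4.  -0.4] M [-0.75  1.29 -0.  ] w 0.0116 t 21.725
```

View pics/side9.png

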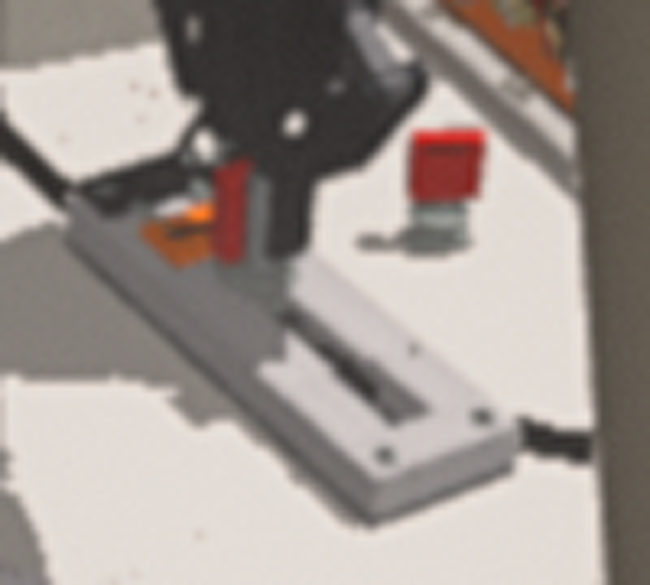

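Call:
carry_out(deltas=[0,-0.02,0.01,0,0,0,-1,0,-0.02,0,0,0,0,-1,0,-0.03,0,0,0,0,-1,0,-0.03,0,0,0,0,-1,0,0,0,0,0,0,-1])

```text
clock: 22.4
position: [0.5309, 0.0007, 0.0321]
ee_rot: [0.523, 0.475, 0.524, -0.475]
contact_force: [-5.2, -2.3, -2.9]
width: 0.0118
```

Call:
carry_out(deltas=[0,-0.02,0.01,0,0,0,-1,0,-0.02,0,0,0,0,-1,0,-0.02,0,0,0,0,-1,0,0,0,0,0,0,-1])

```text
clock: 22.9
position: [0.5281, 0.0002, 0.0324]
ee_rot: [0.524, 0.475, 0.524, -0.475]
contact_force: [-3.9, 2.0, -4.0]
width: 0.0115
```

Run:
```python
from plan import *
togo(np.array([.524,.0000,.0320]),95.6)
```

```text
yaw opt 90 rotvec deg [ 1.7995e+02 -2.0000e-02  4.0000e-02] rows [ 4.499e+01 -0.000e+00  1.000e-02]
yaw opt -90 rotvec deg [-0.05 -0.03 -0.01] rows [-0.01 -0.01 -0.  ]
q [-1.320e-01  3.970e-01  1.884e+00  1.000e-03  8.600e-01 -2.290e-01] pos [5.281e-01 2.000e-04 3.240e-02] d world mm [-4.1 -0.2 -0.4] tool mm [ 0.4 -4.1 -0.2] units [ 0.007 -0.068 -0.004] yaw tool y 5.55 F [-3.9  2.  -4. ] M [0.27 0.73 0.01] w 0.0115 t 22.9
```

Call:
carry_out(deltas=[0.008,-0.02,0,0,0,0,-1,0,-0.02,0,0,0,0,-1,0,0,0,0,0,0,-1])

```text
clock: 23.28
position: [0.5262, -0.0001, 0.0323]
ee_rot: [0.524, 0.476, 0.523, -0.475]
contact_force: [-2.9, 4.3, 0.6]
width: 0.0113
```

Call:
carry_out(deltas=[0,-0.01,0,0,0,0,-1,0,0,0,0,0,0,-1])

```text
clock: 23.52
position: [0.5256, -0.0002, 0.0322]
ee_rot: [0.524, 0.476, 0.523, -0.475]
contact_force: [-1.9, 4.3, 0.3]
width: 0.0113
```

Call:
carry_out(deltas=[0,-0.01,0,0,0,0,-1,0,0,0,0,0,0,-1])

```text
clock: 23.78
position: [0.525, -0.0003, 0.0321]
ee_rot: [0.524, 0.476, 0.523, -0.475]
contact_force: [-1.6, 4.5, 0.8]
width: 0.0117
```

Call:
carry_out(deltas=[0,-0.01,0,0,0,0,-1,0,0,0,0,0,0,-1])

```text
clock: 24.02
position: [0.5244, -0.0003, 0.0321]
ee_rot: [0.524, 0.476, 0.523, -0.475]
contact_force: [-2.4, 5.8, 0.8]
width: 0.0113
```

Call:
carry_out(deltas=[0,0,-0.01,0,0,0,-1,0,0,-0.006,0,0,0,-1,0,0,0,0,0,0,-1])

```text
clock: 24.4
position: [0.5238, -0.0002, 0.032]
ee_rot: [0.524, 0.475, 0.524, -0.475]
contact_force: [-2.4, 0.6, 1.9]
width: 0.0116
```

Call:
carry_out(deltas=[0,-0.01,0,0,0,0,-1,0,0,0,0,0,0,-1])

```text
clock: 24.65
position: [0.5233, -0.0002, 0.0319]
ee_rot: [0.524, 0.475, 0.523, -0.475]
contact_force: [-2.0, -0.7, 1.0]
width: 0.0112
```

Call:
carry_out(deltas=[0,-0.01,0,0,0,0,-1,0,0,0,0,0,0,-1])

```text
clock: 24.9
position: [0.5233, -0.0001, 0.032]
ee_rot: [0.524, 0.475, 0.523, -0.475]
contact_force: [-0.7, -1.4, -0.3]
width: 0.0115
```

Call:
carry_out(deltas=[0,-0.008,0,0,0,0,-1,0,0,0,0,0,0,-1,0,0,0,0,0,0,-1])

```text
clock: 25.28
position: [0.5231, -0.0001, 0.032]
ee_rot: [0.524, 0.475, 0.523, -0.475]
contact_force: [1.8, -2.1, -2.5]
width: 0.0116
```

Run:
```python
from plan import *
togo(np.array([.524,.0000,.0320]),95.6)
from rig import eyes
for n,(x,y,w,h) in(("side",(260,160,100,90)),):
    d=eyes.get_image(n); pickle.dump(d,open(n+"10.pkl","wb"))
    cv2.imwrite(f"pics/{n}10.png",cv2.resize(d["color"][y:y+h,x:x+w,::-1],None,fx=6.5,fy=6.5,interpolation=cv2.INTER_CUBIC))
```

```text
yaw opt 90 rotvec deg [ 1.7997e+02 -1.7000e-01 -7.0000e-02] rows [ 4.499e+01 -4.000e-02 -2.000e-02]
yaw opt -90 rotvec deg [-0.03  0.05 -0.11] rows [-0.01  0.01 -0.03]
q [-0.133  0.391  1.897 -0.     0.851 -0.23 ] pos [ 5.231e-01 -1.000e-04  3.200e-02] d world mm [0.9 0.1 0. ] tool mm [-0.   0.9  0. ] units [-0.     0.014  0.   ] yaw tool y 5.57 F [ 1.8 -2.1 -2.5] M [-0.37 -0.38 -0.05] w 0.0116 t 25.275
```

View pics/side10.png

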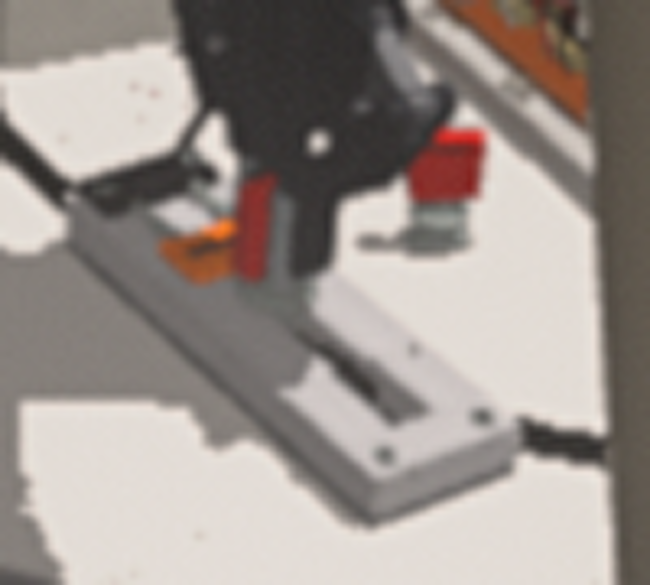

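Call:
carry_out(deltas=[0.007,0.006,-0.006,0,0,0,-1,0,0,0,0,0,0,-1,0,0,0,0,0,0,-1], newtons=20)

```text
clock: 25.7
position: [0.5231, 0.0002, 0.0318]
ee_rot: [0.524, 0.475, 0.523, -0.475]
contact_force: [1.9, -4.8, 0.5]
width: 0.0116
```

Call:
carry_out(deltas=[0,0,0,0,0,0,-0.65,0,0,0,0,0,0,-0.55,0,0,0,0,0,0,-0.4,0,0,0,0,0,0,-0.2,0,0,0,0,0,0,-0.2])

```text
clock: 26.32
position: [0.5224, 0.0007, 0.0314]
ee_rot: [0.524, 0.475, 0.524, -0.475]
contact_force: [0.3, -0.8, -0.0]
width: 0.0342
```

Run:
```python
from plan import *
togo(np.array([.524,.0000,.0320]),95.6)
from rig import eyes
for n,(x,y,w,h) in(("side",(260,160,100,90)),):
    d=eyes.get_image(n); pickle.dump(d,open(n+"11.pkl","wb"))
    cv2.imwrite(f"pics/{n}11.png",cv2.resize(d["color"][y:y+h,x:x+w,::-1],None,fx=6.5,fy=6.5,interpolation=cv2.INTER_CUBIC))
```

```text
yaw opt 90 rotvec deg [1.7996e+02 2.0000e-02 1.0000e-02] rows [44.99  0.    0.  ]
yaw opt -90 rotvec deg [-0.04 -0.    0.01] rows [-0.01 -0.    0.  ]
q [-0.132  0.392  1.897  0.     0.852 -0.229] pos [0.5224 0.0007 0.0314] d world mm [ 1.6 -0.7  0.6] tool mm [-0.6  1.6  0.9] units [-0.009  0.026  0.014] yaw tool y 5.56 F [ 0.3 -0.8 -0. ] M [ 0.04 -0.06 -0.01] w 0.0342 t 26.325
```

View pics/side11.png

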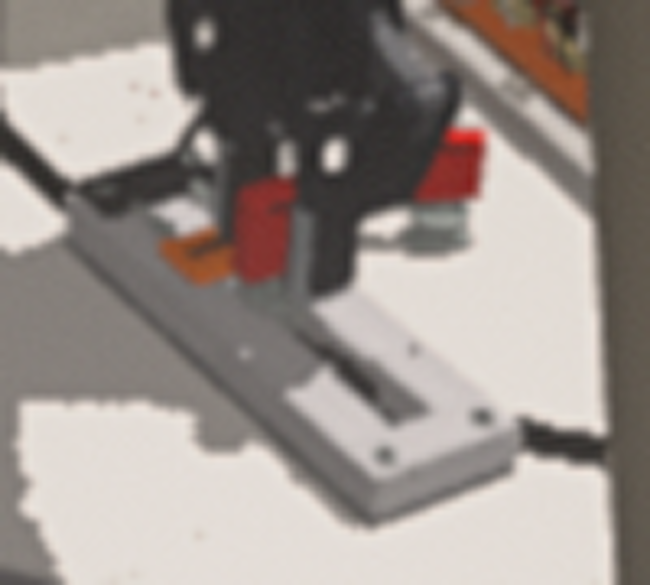

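Call:
carry_out(deltas=[0,0,0,0,0,0,0,-0.1,0,0,0,0,0,0,-0.2,0,0,0,0,0,0,-0.4,0,0,0,0,0,0,-0.7,0,0,0,0,0,0,-0.7,0,0,0,0,0,0,-0.7,0,0,0,0,0,0,-0.3,0,0,0,0,0,0])

```text
clock: 27.38
position: [0.5237, 0.0005, 0.2215]
ee_rot: [0.525, 0.476, 0.522, -0.474]
contact_force: [-0.4, -0.9, -0.4]
width: 0.0427
```

Call:
carry_out(deltas=[0,-0.4,0,0,0,0,0,0,-0.5,0,0,0,0,0,0,-0.6,0.4,0,0,0,0,0,-0.6,0.4,0,0,0,0,0,-0.5,0.4,0,0,0,0,0,0,0.7,0,0,0,0,0,0,0.7,0,0,0,0,0,0,0.4,0,0,0,0,0,0,0,0,0,0,0])

```text
clock: 28.5
position: [0.3848, -0.1951, 0.2182]
ee_rot: [0.524, 0.476, 0.523, -0.476]
contact_force: [1.0, 0.3, -0.2]
width: 0.0424
```

Run:
```python
from h import *
from rig import eyes,readout
ims=[]
for n,(x,y,w,h) in(("side",(180,160,180,130)),("top",(190,140,180,130))):
    d=eyes.get_image(n); pickle.dump(d,open(n+"12.pkl","wb"))
    ims.append(cv2.resize(d["color"][y:y+h,x:x+w,::-1],None,fx=4.2,fy=4.2,interpolation=cv2.INTER_CUBIC))
    cv2.imwrite(f"pics/{n}12.png",ims[-1])
print(readout.get_state()["clock"])
```

```text
28.6
```

View pics/side12.png

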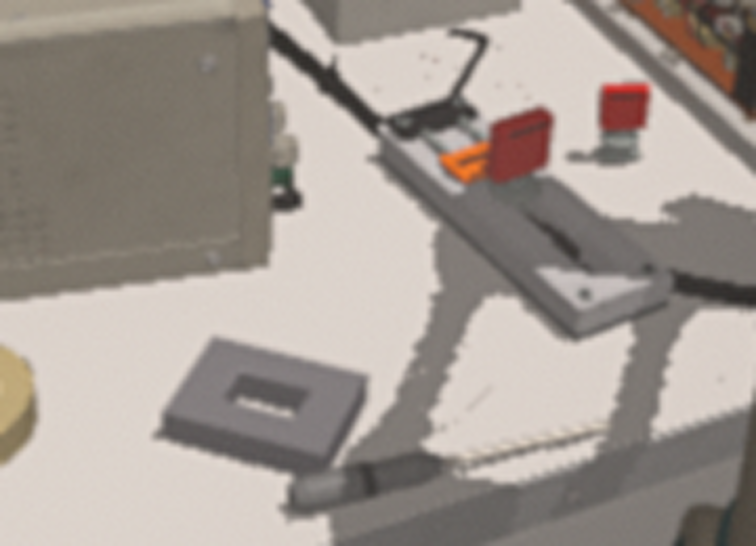

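View pics/top12.png

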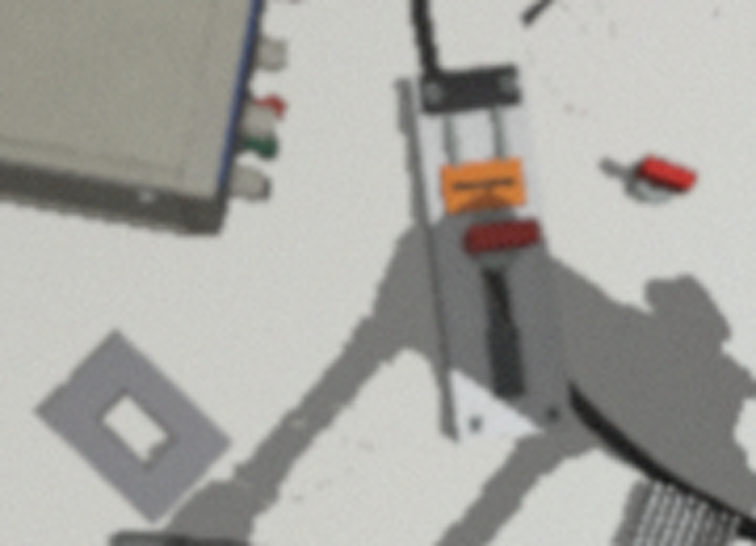

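Run:
```python
from h import *
a=np.radians(5.6);u=np.array([np.cos(a),np.sin(a)]);n=np.array([-u[1],u[0]]);en=np.array([.4642,-.0042])
for k in("0","12"):
    d=pickle.load(open(f"top{k}.pkl","rb"))
    hsv=cv2.cvtColor(d["color"],cv2.COLOR_RGB2HSV)
    H,S,V=[hsv[...,i].astype(int) for i in range(3)]
    m=(H>7)&(H<20)&(S>150)&(V>150); m[:150]=0;m[:,:280]=0;m[:,340:]=0; m[210:]=0
    p=np.argwhere(m)[:,::-1].astype(float)
    P=plane(d,p,.0255)[:,:2]-en; print(k,"slider far edge",np.percentile(P@u,98).round(4),"n",len(p))
    if k=="12":
        m=((H<7)|(H>172))&(S>120)&(V>70); m[:185]=0;m[:,:295]=0;m[:,325:]=0;m[205:]=0
        p=np.argwhere(m)[:,::-1].astype(np.float32); r=cv2.minAreaRect(p);b=plane(d,cv2.boxPoints(r),.066)
        q=b.mean(0)[:2]-en; print("blade",r,"along",q@u,"across",q@n, b.round(4))
        e=b[1]-b[0]; f=b[2]-b[1]; e=e if np.linalg.norm(e)>np.linalg.norm(f) else f
        print("len",np.linalg.norm(e),"yaw rel rail",np.degrees(np.arctan2(e[1],e[0]))-5.6)
```

```text
0 slider far edge 0.0913 n 146
12 slider far edge 0.0958 n 124
blade ((309.5, 195.5), (5.0, 15.0), 90.0) along 0.05673460246408287 across -0.00041035057073759545 [[ 0.526   0.0153  0.066 ]
 [ 0.5252 -0.0139  0.066 ]
 [ 0.5154 -0.0134  0.066 ]
 [ 0.5162  0.0157  0.066 ]]
len 0.029191778907580925 yaw rel rail -97.14183593565373
```

```bash
python3 -c "
from rig import job,readout
print(job.sign_off()); print(readout.get_state()['clock'])"
```

```text
the job is handed in; nothing more can be done
None
the job is handed in; nothing more can be done
```

The stud stands locked crosswise on its seat with the slider pressing on it. I handed the job in at 28.6 s of the allowed 67 s; no verdict is reported.

**What I did:** I lifted the stud out of the parking block and lowered it through the entry without any noticeable force. I slid it against the spring until it stalled on the stop, with about 9 N pushing along the rail. There I turned it 90°, and read at most about 9.5 N while turning. Then I backed off until the force reversed at the seat, opened the fingers and moved the arm well clear.

**Last checks:**
- **Stud:** in both views it is upright and crosswise in the slot.
- **Slider:** the top camera shows it held about 4.5 mm from free, where 5 mm is expected at the seat; pixel error is about 0.5 mm.
- **Surroundings:** the parking block looks unmoved. So do the screwdriver and the small look-alike stud, and I saw nothing knocked over. The last crops show only parts of the tape roll, hex key and heat sink, so I did not check those fully.

**What disagreed:**
- **Blade position:** the top camera put the blade 56.7 mm from the entry, against 59.5 mm expected. I believe the cause is the blade's near face counting in the colour mask. The arm's own reading at the seat and the slider travel both fit the seat.
- **Blade angle:** the coarse pixel fit was about 7° off square to the rail. In the picture the blade looks square, and the gripper was square to it within 0.1° before release.
- **Side camera:** it read about 2 mm off the top camera and the arm, so I relied on the top camera for positions.

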